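Load the keyed tube holder into the warmer and change the feed over

ROBOT

A 6-joint arm with a two-finger parallel gripper is mounted at the origin on the work surface. World frame = base frame: x ahead of the robot, y to its left, z up, the work surface at z = 0. Lengths are in m, angles in rad, forces in N, time in s.
With the tool pointing down it reaches from about 0.35 to 0.85 m from the base axis. Payload 8.1 kg.
Tool frame: the origin (TCP) lies midway between the tips of the shut fingers; the grasp point (between the pads) lies 19 mm behind it; y points along the fingers, z is the direction in which the jaws open and shut, and the axes are right-handed (so a half turn about y gives the same grasp; the last joint's range is limited). The gripper opens to 85 mm and grips with 20 to 120 N. Pads are 22 mm wide; open, the fingers measure 114 mm over their backs; the gripper's body (76 mm by 85 mm) begins 54 mm behind the grasp point. The pads swing forward as they close: fully open they stand 13 mm farther back than shut.
Start: joints at [-1.198, 0.13, 1.488, -0, 1.523, -0.085], TCP at [0.265, -0.538, 0.231] pointing down, gripper open.
Joint ranges: [-2.96, 2.96], [-0.89, 2.26], [0.02, 2.5], [-1.34, 4.48], [0, 2.73], [-2.66, 2.66]. Speed limits (rad/s): [2.39, 2.39, 2.79, 3.14, 3.14, 3.14].

INTERFACE

Orientations are given as a 3x3 rotation matrix whose columns are the frame's x, y, z axes.
In Python, from rig import bot, effector, ik, snapshot, hand_in gives the robot as it stands. Calls block until the motion is done:
- bot.move_ptp(position, orientation): joint-space move of the TCP to a pose.
- bot.servo_line(position, attitude=None, v=0.15, force_limit=None): straight line of the TCP; attitude=None keeps the orientation; v is the mean speed in m/s. With force_limit (N) it stops when the force on the tool has changed by that much, and returns True; else False.
- bot.set_joints(angles): joint-space move.
- effector.release() and effector.grasp(grasp_force=None): open the fingers fully, or close them until they stop; grasp_force is the grip in N (None keeps the last).
- bot.dwell(seconds).
- ik(position, orientation): joint angles nearest the present ones, or None.
- bot.state(): the state.
- snapshot(name): name is "scene" or "top" or "wrist"; returns a dict with "pixels" (420x560x3 uint8, red, green, blue), "fx", "fy", "cx", "cy" (pixels), "k1" (the pictures are not rectified: a ray, as slopes to the right and down, at radius r is drawn at 1 + k1 r^2 times it, then the intrinsics apply), "T" (4x4, takes a point from camera to world coordinates). Camera axes: x right, y down, z forward; pixel columns grow to the right and rows downward; lengths in m; the calibration is good to about 2 mm. A picture is of the moment at which its call begins. There is no depth.
A pose or a line that the arm cannot do raises bot.PlanningError and nothing moves.
- hand_in(): hands the job in, once; it reports no verdict.
The state is a dict: "t": time; "joints": joint angles; "dq": joint speeds; "effort": joint torques, N m; "ee_pos": TCP position; "tcp_rot": TCP orientation; "wrist_force": force on the tool from outside, world axes, zero at the start; "wrist_torque": the same for the moment, N m; "finger_gap": finger opening in m.
Only numpy, scipy, OpenCV 4.12 (cv2) and the standard library are available. Lean on these libraries where they do the work, as an engineer would, in place of code of your own. Each camera call takes 0.05 s, during which the arm holds its last target. There are 200 camera calls.

TASK

Lift the green tube holder out of the blue rack, stand it on the mat and let go, then take it again from another direction, such that the fingers will clear the warmer's grey guards. Turn it until the flat of its foot, under the white stripe, matches the flat of the D-shaped well, and lower it fully home without dropping it. Then push the red changeover switch upright to off, leave it there for a good second, and push it right over to the far side, leaving the pots and the tip box alone throughout.

Things in the scene. Friction and masses are not known exactly. Their poses are not given: they have to be found in the camera images.
- holder_center (a point): Centre (half-way up) of the loose green tube holder, 95 mm tall, about 0.3 kg, standing in the rack. Its upper 71 mm is a round body 58 mm in diameter, to be gripped across in any direction. The lowest 24 mm is a D-shaped foot: 52 mm in diameter with one flat 18.4 mm from the axis, facing the holder's +x; 3 mm bevel below. z is its axis, upward. Red caps on top stand 2.5 mm high.
- holder_stripe (a point): Outer end of the white stripe on the holder's top, at its +x edge: 29 mm from the axis, 47.5 mm above the centre. The stripe runs from the centre to here and down the side, straight above the foot's flat.
- rack: Fixed blue rack; origin at the centre of its underside, on the bench. Floor plate 110 x 90 mm, 8 mm thick, on which the holder stands. Two upright walls run along its x, 66 mm apart inside, 6 mm thick, 100 mm long, tops 85 mm above the bench (18 mm below the holder's top). Both x ends are open: fingers have room only along the rack's x.
- mat: Fixed flat white mat with a pale blue field, 160 x 160 mm, 3 mm thick; origin at the centre of its underside.
- well (a point): Centre of the floor of the warmer's D-shaped well, 40 mm above the bench; axes are the warmer's. In an 80 mm square orange plate; 22 mm deep, 55.6 mm in diameter, its flat 19.7 mm from the centre on the +x side; a black mark on the deck points at that flat. Fully home, the holder stands on this floor, its +x along the well's +x, its centre 47.5 mm above this point.
- guard (a point): Middle of the top edge of one of two grey guards, 120 mm above the bench (15 mm below the seated holder's top). They stand on the deck along the warmer's x, one each side of the well in y, 66 mm apart inside, 6 mm thick, 100 mm long: fingers have room at the well only along the warmer's x.
- warmer: Fixed white tube warmer, 170 mm (x) by 230 mm (y), its deck 62 mm above the bench; origin at the centre of its underside. The well's centre is at x 0, y -50 mm, the switch pivot at x 0, y +70 mm.
- switch (a joint): Angle of the changeover switch, rad, about an axis along the warmer's y, 66 mm above the bench. -0.6: leaning towards the warmer's -x (the robot's side, yellow mark); 0: upright, off; +0.6: leaning towards +x (far side, green mark), each a hard stop. No spring: it stays where it is left, held by friction; about 1.3 N at the ball moves it.
- switch_ball (a point): Centre of the switch's red ball, 24 mm in diameter, on a stem 10 mm thick; 55 mm from the pivot.
- pot1: Loose white sample pot with a red lid, 60 mm in diameter, 72 mm tall; origin at the centre of its underside. Bystander.
- pot2: A second such pot. Bystander.
- tipbox: Loose orange box with a white lid, 85 x 120 mm, 67 mm tall; origin at the centre of its underside. Bystander.

How it is judged:
By the outcome, as a careful person would: the job done as asked, in the order asked, and still so for the second after the job is handed in, with the robot touching nothing.
It also fails if it takes over 72 s, if anything falls off the work surface, if the arm or the gripper's body presses on something with over 40 N, if the wrist force passes 120 N, or if a joint passes its speed limit or range.

## Working session

There is one attempt and no reset: what is moved stays moved. The work goes in short steps, each a Python script; the robot and the scene stay as the last script left them, time stands still between calls to the robot, and variables do not carry over. Pictures are saved under pics/ and viewed, about 8 in all and at most 12, crops included, and the job is handed in when it is done.

```bash
mkdir -p pics; ls; cat > h.py <<'E'
import numpy as np, cv2
from rig import bot, effector, ik, snapshot, hand_in
def save(s,name): cv2.imwrite('pics/'+name+'.png', s['pixels'][:,:,::-1])
def ray(s,u,v):
    K=np.array([[s['fx'],0,s['cx']],[0,s['fy'],s['cy']],[0,0,1.]])
    x,y=cv2.undistortPoints(np.array([[[u,v]]],float),K,np.array([s['k1'],0,0,0,0.]))[0,0]
    # k1: r drawn at 1+k1 r^2
    T=np.array(s['T']); d=T[:3,:3]@[x,y,1]; return T[:3,3],d/np.linalg.norm(d)
def onz(s,u,v,z):
    o,d=ray(s,u,v); return o+d*(z-o[2])/d[2]
def proj(s,P):
    T=np.array(s['T']); p=T[:3,:3].T@(np.array(P)-T[:3,3]); x,y=p[:2]/p[2]; f=1+s['k1']*(x*x+y*y)
    return np.array([s['fx']*x*f+s['cx'],s['fy']*y*f+s['cy']])
def blobs(s,lo,hi,amin=30):
    m=cv2.inRange(cv2.cvtColor(s['pixels'],cv2.COLOR_RGB2HSV),np.array(lo),np.array(hi))
    n,l,st,c=cv2.connectedComponentsWithStats(m)
    return m,[(tuple(c[i].round(1)),st[i].tolist()) for i in range(1,n) if st[i,4]>=amin]
E
python3 - <<'E'
from h import *
for n in ('top','scene'):
    s=snapshot(n); save(s,n+'0'); print(n,s['fx'],s['k1'],np.round(s['T'],3).tolist())
    for nm,lo,hi in [('green',(45,80,40),(85,255,255)),('blue',(95,120,40),(130,255,255)),('red',(0,150,80),(6,255,255)),('orange',(7,150,80),(20,255,255)),('yellow',(22,130,80),(35,255,255))]:
        print(nm,blobs(s,lo,hi)[1])
print(bot.state())
E
```

```text
pics
top 468.37482064047003 -0.1387538970336097 [[0.006, -0.994, 0.11, 0.528], [-1.0, -0.005, 0.003, -0.015], [-0.003, -0.11, -0.994, 1.14], [0.0, 0.0, 0.0, 1.0]]
green [((np.float64(368.5), np.float64(213.3)), [365, 211, 8, 6, 37]), ((np.float64(151.8), np.float64(261.7)), [139, 250, 27, 26, 343])]
blue [((np.float64(551.8), np.float64(222.1)), [543, 211, 17, 23, 313]), ((np.float64(161.1), np.float64(257.3)), [136, 236, 45, 46, 1241]), ((np.float64(36.0), np.float64(389.1)), [0, 373, 65, 47, 1131])]
red [((np.float64(258.0), np.float64(159.3)), [246, 147, 25, 25, 489]), ((np.float64(309.0), np.float64(162.0)), [297, 150, 25, 25, 489]), ((np.float64(382.6), np.float64(248.2)), [378, 244, 10, 10, 72])]
orange [((np.float64(212.2), np.float64(190.0)), [201, 185, 20, 8, 36]), ((np.float64(429.3), np.float64(220.6)), [414, 204, 29, 37, 392])]
yellow []
scene 445.762232311487 -0.06554328733256233 [[0.816, 0.425, -0.392, 1.033], [0.578, -0.578, 0.577, -0.614], [0.019, -0.697, -0.717, 0.853], [0.0, 0.0, 0.0, 1.0]]
green [((np.float64(309.7), np.float64(132.6)), [300, 120, 19, 22, 211]), ((
[... 1086 characters left out ...]
 -3.89543011e-05,
        1.52299047e+00, -8.54447709e-02]), 'dq': array([ 0.00034356, -0.00054181, -0.004153  ,  0.00085059, -0.00095983,
        0.00036154]), 'effort': array([ 1.82132557e-03, -5.70950997e+01, -5.01941907e+01, -4.58395357e-05,
        8.19813606e-03,  4.27535861e-05]), 'ee_pos': array([ 0.26501567, -0.53775168,  0.23035144]), 'tcp_rot': array([[-8.97004325e-01, -6.36781712e-04,  4.42021306e-01],
       [-4.42021753e-01,  1.52319367e-03, -8.97003038e-01],
       [-1.02088925e-04, -9.99998637e-01, -1.64778268e-03]]), 'wrist_force': array([-0.68701434, -0.46815424, -0.77805014]), 'wrist_torque': array([-0.02897717,  0.00910942,  0.02900269]), 'finger_gap': 0.0854797690778455}
```

View pics/top0.png

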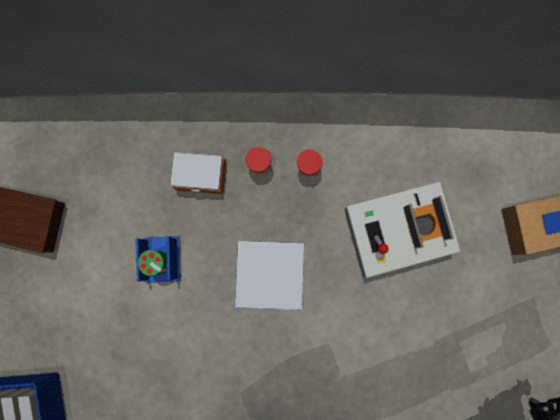

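View pics/scene0.png

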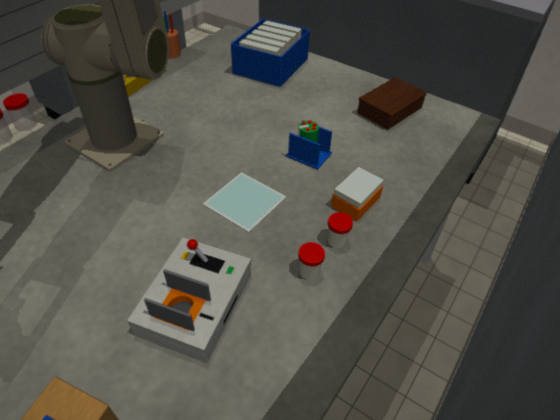

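```bash
python3 - <<'E'
from h import *
s=snapshot('top'); p=s['pixels']
for nm,u,v,z in [('holder',151.5,262.5,.103),('mat',270,275.5,.003),('well',428,222,.062),('wc',403,230,.062),('ball',382.6,248.2,.111),('wcorners',347,207,.062),('',367,277,.062),('',459,249,.062),('',440,184,.062)]: print(nm,onz(s,u,v,z).round(4))
a=cv2.resize(p[225:295,115:205],None,fx=4.4,fy=4.4,interpolation=3);b=cv2.resize(p[175:285,340:470],None,fx=3,fy=3,interpolation=3)
c=np.zeros((340,800,3),np.uint8);c[:308,:396]=a[:308,:396];c[:330,400:790]=b;cv2.imwrite('pics/c1.png',c[:,:,::-1])
w=snapshot('wrist'); R=bot.state()['tcp_rot'];P=bot.state()['ee_pos'];T=np.array(w['T']);print(w['fx'],w['k1'],(R.T@T[:3,:3]).round(3).tolist(),(R.T@(T[:3,3]-P)).round(4))
E
```

```text
holder [0.5178 0.289  0.103 ]
mat [0.4888 0.0276 0.003 ]
well [ 0.6152 -0.3424  0.062 ]
wc [ 0.5963 -0.2825  0.062 ]
ball [ 0.5529 -0.224   0.111 ]
wcorners [ 0.6494 -0.1519  0.062 ]
 [ 0.488  -0.1971  0.062 ]
 [ 0.552  -0.4156  0.062 ]
 [ 0.7053 -0.3741  0.062 ]
365.53360374759194 -0.026500497879002795 [[-0.0, 0.954, 0.299], [0.0, -0.299, 0.954], [1.0, 0.0, -0.0]] [-0.0756 -0.1439 -0.0006]
```

View pics/c1.png

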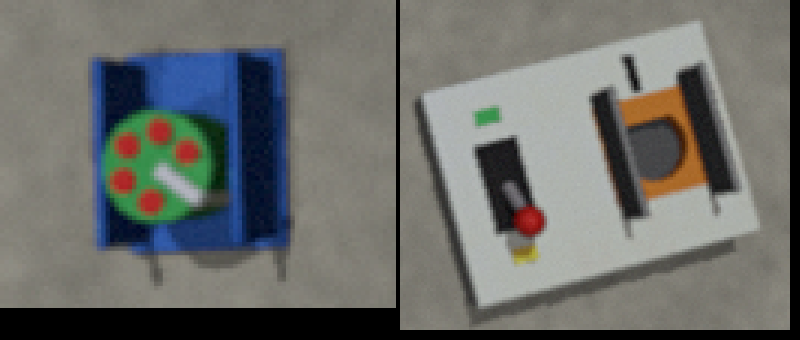

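```bash
cat >> h.py <<'E'
def Rd(a):
    c,s=np.cos(a),np.sin(a); return np.array([[s,0,c],[-c,0,s],[0,-1,0.]])
E
python3 - <<'E'
from h import *
bot.move_ptp([0.518,0.289,0.235],Rd(0.0)); print(bot.state()['t'],bot.state()['joints'].round(3))
s=snapshot('wrist'); save(s,'w1'); np.save('w1.npy',s,allow_pickle=True)
for nm,lo,hi in [('green',(45,80,40),(85,255,255)),('blue',(95,120,40),(130,255,255)),('red',(0,150,80),(6,255,255)),('white',(0,0,170),(179,50,255))]:
        print(nm,blobs(s,lo,hi,100)[1])
E
```

```text
3.2333 [ 0.421  0.11   1.503 -0.     1.528  0.422]
green [((np.float64(276.6), np.float64(184.6)), [240, 147, 74, 81, 3039])]
blue [((np.float64(291.7), np.float64(155.6)), [222, 122, 124, 92, 4844]), ((np.float64(291.9), np.float64(227.0)), [231, 212, 115, 22, 677])]
red [((np.float64(266.3), np.float64(173.4)), [259, 166, 16, 16, 212]), ((np.float64(289.7), np.float64(175.5)), [282, 168, 16, 16, 214]), ((np.float64(253.0), np.float64(192.3)), [245, 185, 17, 16, 210]), ((np.float64(299.4), np.float64(195.7)), [292, 189, 16, 15, 189]), ((np.float64(285.7), np.float64(213.9)), [279, 207, 15, 15, 163])]
white [((np.float64(235.2), np.float64(24.9)), [158, 0, 167, 68, 5053]), ((np.float64(146.7), np.float64(27.9)), [138, 21, 22, 14, 129]), ((np.float64(349.4), np.float64(37.3)), [337, 26, 23, 22, 254]), ((np.float64(388.3), np.float64(66.6)), [382, 59, 14, 17, 100]), ((np.float64(282.2), np.float64(76.7)), [268, 66, 30, 23, 193]), ((np.float64(202.9), np.float64(143.8)), [177, 117, 51, 57, 1401]), ((np.float64(269.4), np.float64(202.4)), [260, 194, 18, 18, 114]), ((np.float64(502.6), np.float64(270.8)), [450, 216, 109, 112, 8699]), ((np.float64(254.1), np.float64(356.1)), [189, 320, 134, 84, 9230])]
```

View pics/w1.png

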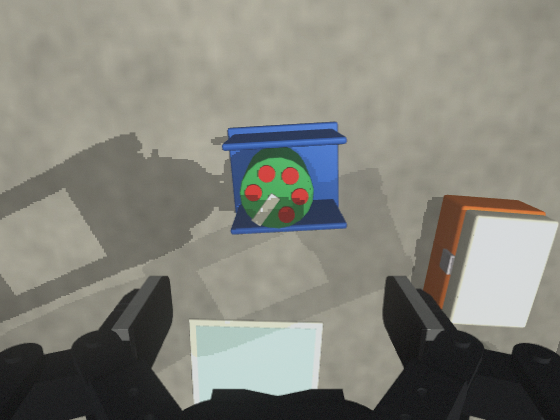

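```bash
cat >> h.py <<'E'
def holder(s,ztop,box=None):
    """centre & stripe angle from the five red caps (ring, 60 deg apart, stripe in 6th slot) ; green top circle as a check"""
    _,b=blobs(s,(0,150,80),(6,255,255),60)
    q=np.array([onz(s,*c,ztop+.0025)[:2] for c,st in b if (box is None or (box[0]<c[0]<box[1] and box[2]<c[1]<box[3])) and st[4]<600])
    A=np.c_[2*q,np.ones(len(q))]; x=np.linalg.lstsq(A,(q**2).sum(1),rcond=None)[0]; c=x[:2]; r=np.sqrt(x[2]+c@c)
    ang=np.arctan2(*(q-c).T[::-1]); off=np.angle(np.exp(6j*ang).mean())/6
    mean=np.arctan2(*(c-q.mean(0))[::-1]); k=np.round((mean-off)/(np.pi/3)); th=off+k*np.pi/3
    m,_=blobs(s,(45,80,40),(85,255,255)); w,wb=blobs(s,(0,0,120),(179,70,255),60)
    st=[onz(s,*cc,ztop)[:2] for cc,_ in wb]; st=[p for p in st if np.linalg.norm(p-c)<.028]
    return c,th,r,len(q),np.degrees(ang).round(1),[(p.round(4),np.degrees(np.arctan2(*(p-c)[::-1])).round(1)) for p in st]
E
python3 - <<'E'
from h import *
s=np.load('w1.npy',allow_pickle=True).item()
c,th,*r=holder(s,.103,(230,330,130,235)); print(c,np.degrees(th),r)
# rack edges: wall-top inner corners, tips
for u,v in [(224,137),(346,138),(234,230),(346,225)]: print(onz(s,u,v,.085).round(4))
p=s['pixels'][110:250,200:370];cv2.imwrite('pics/c2.png',cv2.resize(p,None,fx=4.5,fy=4.2,interpolation=3)[:,:,::-1])
E
```

```text
[0.51673645 0.29240581] -124.92680069042976 [np.float64(0.01789975591415228), 5, array([114.8,  54.7, 175.5,  -4.4, -65.3]), [(array([0.5366, 0.3113]), np.float64(43.5)), (array([0.5083, 0.2795]), np.float64(-123.1))]]
[0.4753 0.3338 0.085 ]
[0.5723 0.333  0.085 ]
[0.4804 0.2551 0.085 ]
[0.5763 0.2595 0.085 ]
```

View pics/c2.png

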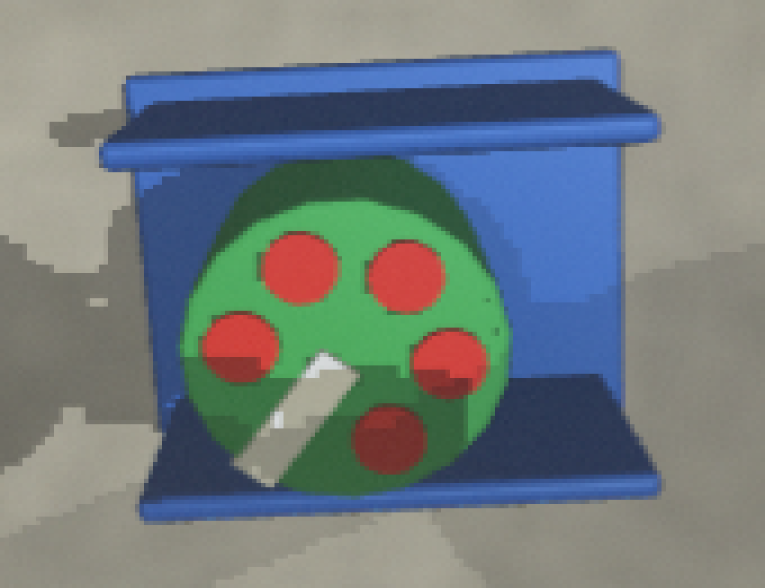

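```bash
python3 - <<'E'
from h import *
d=np.radians; st=bot.state
a=d(3)
bot.move_ptp([.5167,.2924,.19],Rd(a)); bot.servo_line([.5167,.2924,.056],v=.12)
effector.grasp(50); print(st()['finger_gap'],st()['wrist_force'].round(1))
bot.servo_line([.5167,.2924,.20],v=.12)
bot.move_ptp([.489,.028,.19],Rd(d(93))); print(st()['t'],st()['finger_gap'])
bot.servo_line([.489,.028,.065],v=.12)
print(bot.servo_line([.489,.028,.047],v=.03,force_limit=6),st()['ee_pos'],st()['wrist_force'].round(1))
effector.release()
bot.servo_line([.489,.028,.235],v=.2); print(st()['t'])
s=snapshot('wrist'); save(s,'w2'); np.save('w2.npy',s,allow_pickle=True)
c,th,*r=holder(s,.098); print(c,np.degrees(th),r)
bot.move_ptp([.605,-.33,.29],Rd(d(16))); print(st()['t'],st()['joints'].round(2))
s=snapshot('wrist'); save(s,'w3'); np.save('w3.npy',s,allow_pickle=True)
for nm,lo,hi in [('orange',(7,150,80),(20,255,255)),('red',(0,150,80),(6,255,255)),('y',(22,130,80),(35,255,255)),('g',(45,80,40),(85,255,255))]: print(nm,blobs(s,lo,hi)[1])
E
```

```text
0.05731936382652211 [-0.6  0.2  6.2]
8.35 0.05712554044302413
True [0.48931525 0.02839407 0.05172389] [1.2 1.5 3.2]
11.4833
[ 0.58588852 -0.02088988] -25.071082025650085 [np.float64(0.11402687098040935), 6, array([159.7, 152. , 162.3, 144.9, 144.7, -15.1]), []]
12.95 [-0.57  0.36  1.11  0.    1.67 -0.85]
orange [((np.float64(284.6), np.float64(186.4)), [245, 155, 78, 56, 2222])]
red [((np.float64(250.7), np.float64(46.3)), [237, 32, 28, 30, 686])]
y [((np.float64(227.5), np.float64(52.5)), [221, 42, 13, 23, 266])]
g [((np.float64(344.3), np.float64(55.2)), [338, 44, 14, 23, 276])]
```

View pics/w3.png

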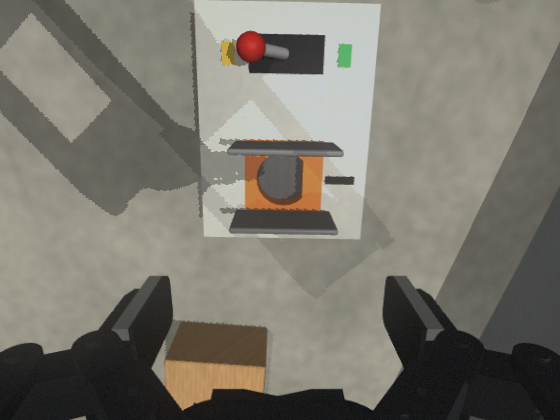

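View pics/w2.png

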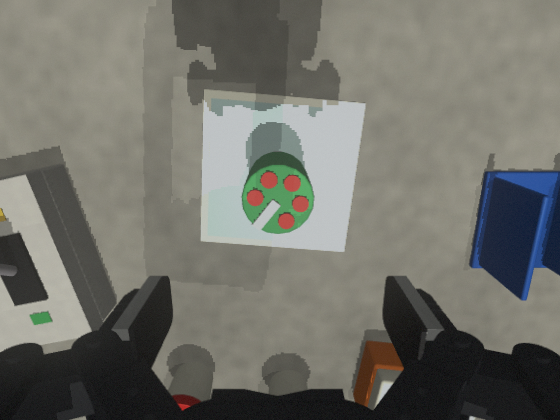

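```bash
python3 - <<'E'
from h import *
from scipy.optimize import least_squares
s=np.load('w2.npy',allow_pickle=True).item()
c,th,*r=holder(s,.098,(235,325,160,240)); print('holder',c,np.degrees(th),r)
s=np.load('w3.npy',allow_pickle=True).item()
m,_=blobs(s,(7,120,60),(22,255,255)); m[:150]=0;m[215:]=0;m[:,:235]=0;m[:,335:]=0
cs,h=cv2.findContours(m,cv2.RETR_CCOMP,cv2.CHAIN_APPROX_NONE)
i=max([k for k in range(len(cs)) if h[0][k][3]>=0] or range(len(cs)),key=lambda k:len(cs[k])); q=cs[i][:,0].astype(float)
print('hole',h[0][i],len(q),q.min(0),q.max(0))
W=np.array([onz(s,u,v,.062)[:2] for u,v in q])
def sd(p):  # distance to D outline
    d=W-p[:2]; r=np.hypot(*d.T)-.0278; f=d@[np.cos(p[2]),np.sin(p[2])]-.0197
    return np.maximum(r,f)
for t in (10,16,22):
    f=least_squares(sd,[*W.mean(0),np.radians(t)],loss='soft_l1',f_scale=.0007); print('well',f.x[:2],np.degrees(f.x[2]),np.abs(f.fun).mean(), f.cost)
k,_=blobs(s,(0,0,0),(179,255,45)); n,l,stt,cc=cv2.connectedComponentsWithStats(k)
for j in range(1,n):
    if stt[j,4]>60 and cc[j][1]<250:print('dark',cc[j].round(1),stt[j]); 
# directions
e=lambda a,b: np.degrees(np.arctan2(*(onz(s,*b,.062)-onz(s,*a,.062))[:2][::-1]))
w=f.x[:2]; g=onz(s,339.5,180.5,.062)[:2]; print('mark dir',np.degrees(np.arctan2(*(g-w)[::-1])))
print('yellow-green',e((227.5,52.5),(344.3,55.2)),'edges',e((204,238),(361,239)),e((195,5),(204,238))+90, e((380,5),(361,238))+90)
print('ball ray')
o,d=ray(s,250.7,46.3);print(o+d*(.111-o[2])/d[2])
for u,v in [(204,238),(361,239)]: print(onz(s,u,v,.062))
p=s['pixels'][130:250,190:380];cv2.imwrite('pics/c3.png',cv2.resize(p,None,fx=4.2,fy=4.2,interpolation=3)[:,:,::-1])
E
```

```text
holder [0.48918585 0.02829982] -34.89219267441157 [np.float64(0.017967878629773597), 5, array([-155.7,  145.8,  -95.3,   85.7,   25. ]), []]
hole [-1 -1 -1 -1] 337 [245. 155.] [322. 210.]
well [ 0.61168933 -0.33322818] 12.880328435337645 0.00998073318387958 0.0022139879479976684
well [ 0.61168931 -0.33322809] 12.880356242616884 0.009980732369172643 0.00221398794616208
well [ 0.61030632 -0.33604345] -76.44397717473646 0.009914281421550113 0.0021902296357273732
dark [260.   64.5] [250  56  25  17 167]
mark dir 17.3953591093371
yellow-green 14.925126785184395 edges 15.709784235416949 14.90062093281027 15.522723132317225
ball ray
[ 0.55151911 -0.22357496  0.111     ]
[ 0.54743002 -0.4196278   0.062     ]
[ 0.71281008 -0.37311108  0.062     ]
```

View pics/c3.png

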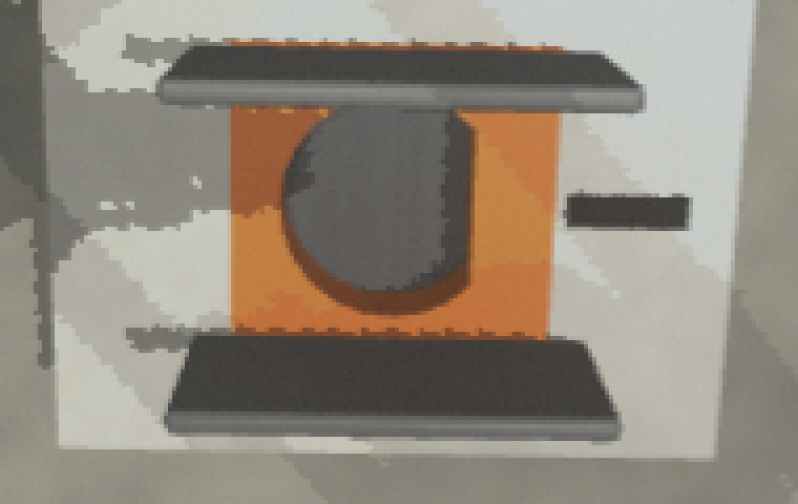

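```bash
python3 - <<'E'
from h import *
from scipy.optimize import least_squares
a=np.radians(15.4); R=Rd(a); w=np.array([.612,-.336,.25])
bot.move_ptp(w+R@[.062,0,0],R); bot.dwell(.2)
s=snapshot('wrist'); np.save('w4.npy',s,allow_pickle=True); print(bot.state()['t'])
u0,v0=proj(s,[.612,-.336,.062]); print(u0,v0)
m=blobs(s,(7,110,60),(24,255,255))[0]
A,B=int(v0)-75,int(u0)-95
p=s['pixels'][A:A+150,B:B+190];cv2.imwrite('pics/c4.png',cv2.resize(p,None,fx=4,fy=4,interpolation=3)[:,:,::-1]);print(A,B)
pts=[]
for t in np.radians(np.arange(0,360,3)):   # outermost non-orange -> orange crossing, walking inwards from plate
    for r in np.arange(.036,.012,-.0002):
        P=[.612+r*np.cos(t),-.336+r*np.sin(t),.062]; u,v=np.round(proj(s,P)).astype(int)
        if r<.033 and not m[v,u]: 
            if r<.0325: pts.append([*P[:2]])
            break
W=np.array(pts)
def sd(p):
    d=W-p[:2]; return np.maximum(np.hypot(*d.T)-.0278,d@[np.cos(p[2]),np.sin(p[2])]-.0197)
f=least_squares(sd,[.612,-.336,a],loss='soft_l1',f_scale=.0005);print(len(W),f.x[:2],np.degrees(f.x[2]));print((f.fun*1e3).round(1).tolist())
E
```

```text
13.6667
276.57480863104985 114.1042997778372
39 181
104 [ 0.61194908 -0.3324924 ] 11.887550044815963
[-0.6, -0.8, -0.9, -1.0, -1.0, -1.0, -1.1, -1.2, -1.2, -1.5, -1.6, -1.5, -1.6, -1.7, -1.9, -1.9, -2.0, -2.2, -2.3, -1.6, -1.7, -1.5, -1.1, -1.0, -1.3, -0.6, -0.4, -0.2, -0.9, -0.7, -0.3, -0.9, -0.3, -0.5, -0.6, -0.6, -0.5, -0.3, 0.0, -0.5, -0.0, -0.3, -0.6, -0.1, -0.7, -0.4, -0.7, -0.3, -0.6, -0.8, -0.8, -0.9, -0.9, -0.7, -1.5, -1.1, -1.6, -1.2, -1.0, -1.8, -1.2, -1.2, -1.3, -1.3, -1.3, -1.9, -1.7, -1.4, -1.0, -1.7, -2.1, -1.8, -1.8, -2.1, -1.4, -1.6, -1.9, -1.8, -1.9, -2.0, -2.1, -2.0, -2.0, -1.7, -2.1, -2.8, -2.4, -2.7, -3.1, -2.8, -2.1, -2.6, -2.5, -2.9, -3.0, -2.5, -1.1, -0.2, -0.1, -0.2, -0.3, -0.4, -0.4, -0.5]
```

View pics/c4.png

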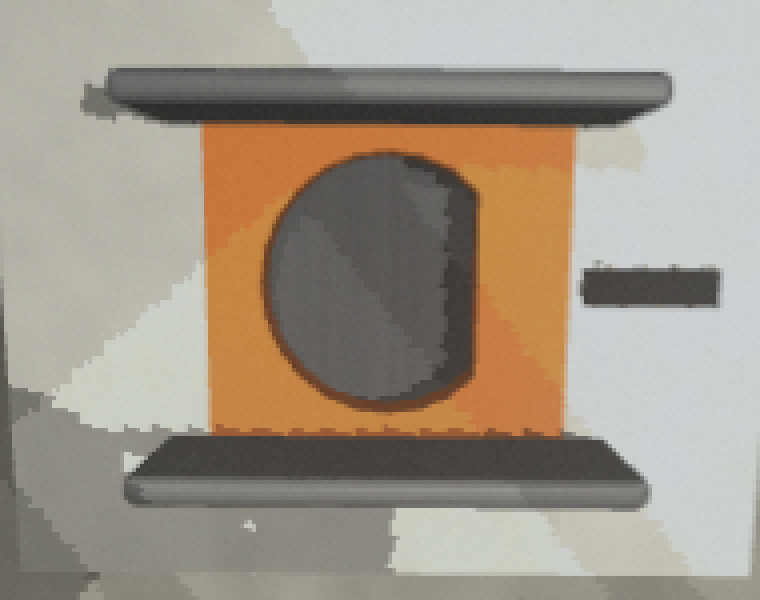

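```bash
python3 - <<'E'
from h import *
from scipy.optimize import least_squares
s=np.load('w4.npy',allow_pickle=True).item()
hsv=cv2.cvtColor(s['pixels'],cv2.COLOR_RGB2HSV); c0=np.array([.612,-.3318])
for V in (110,150,170):
    m=cv2.inRange(hsv,np.array((7,110,V)),np.array((26,255,255)))
    pts=[];
    for t in np.radians(np.arange(0,360,3)):
        for r in np.arange(.0315,.012,-.0002):
            P=np.array([*(c0+r*np.array([np.cos(t),np.sin(t)])),.062]); u,v=np.round(proj(s,P)).astype(int)
            if not m[v,u]:
                if r<.0312: pts.append(P[:2])
                break
    W=np.array(pts)
    def sd(p):
        d=W-p[:2]; return np.maximum(np.hypot(*d.T)-.0278,d@[np.cos(p[2]),np.sin(p[2])]-.0197)+p[3]
    f=least_squares(sd,[*c0,.27,0],loss='soft_l1',f_scale=.0005);print(V,len(W),f.x[:2],np.degrees(f.x[2]),f.x[3],np.abs(f.fun).mean())
g=lambda u,v,z=.062:onz(s,181+(u+.5)/4-.5,39+(v+.5)/4-.5,z)[:2]
ang=lambda a,b:np.degrees(np.arctan2(*(b-a)[::-1]))
print('guard tops',ang(g(110,90,.12),g(670,97,.12)),ang(g(125,505,.12),g(648,508,.12)),'flat',ang(g(474,375),g(479,192))-90,'plate',ang(g(211,434),g(204,124))-90,ang(g(564,434),g(575,126))-90,'mark',ang(f.x[:2],g(651,287)))
print('plate mid x', (g(211,434)+g(564,434))/2,'guards mid',(g(388,70,.12)+g(388,508,.12))/2)
E
```

```text
110 120 [ 0.61165234 -0.33223597] 14.64883375860733 0.0004945936132668795 0.00025636975952832034
150 120 [ 0.61175962 -0.33228771] 14.754482632013433 -5.076093679034775e-05 0.0002218103259421936
170 120 [ 0.6117981  -0.33217659] 14.926283816935008 -0.00029600994015840666 0.0002464479474996508
guard tops 14.84279546581808 15.13815174244673 flat 14.893780495518442 plate 14.826939632774028 15.439437344602808 mark 15.039214461511117
plate mid x [ 0.62059368 -0.36384966] guards mid [ 0.61175135 -0.3324302 ]
```

```bash
python3 - <<'E'
from h import *
d=np.radians
c1=np.array([.48919,.02830]); R1=Rd(d(93)); R2=Rd(d(-34.9))
bot.move_ptp([*c1,.235],R2); bot.dwell(.2); s=snapshot('wrist'); np.save('w5.npy',s,allow_pickle=True)
u,v=proj(s,[*c1,.1]); c2,th,*r=holder(s,.098,(u-45,u+45,v-45,v+45)); print(c2,np.degrees(th),r[:3],bot.state()['t'])
# true = c1 + B1 b = c2 + B2 b, b=(bx,bz) tool frame
B1=R1[:2][:,[0,2]];B2=R2[:2][:,[0,2]]
print('bias tool x,z',np.linalg.solve(B1-B2,c2-c1))
E
```

```text
[0.4887864  0.02824733] -34.94737981043123 [np.float64(0.01806319296377146), 5, array([  84.9,   25.6,  145.1, -155.1,  -95.2])] 15.5583
bias tool x,z [-2.10593098e-04  8.34455646e-05]
```

```bash
python3 - <<'E'
from h import *
d=np.radians; st=bot.state; R2=Rd(d(-34.9)); Rw=Rd(d(14.95))
x,y=.489,.0284
bot.servo_line([x,y,.051],R2,v=.15); effector.grasp(50); print(st()['finger_gap'])
bot.servo_line([x,y,.20],v=.15)
X,Y=.6117,-.3321
bot.move_ptp([X,Y,.215],Rw); bot.servo_line([X,Y,.122],v=.12); bot.dwell(.2); print(st()['t'],st()['ee_pos'],st()['wrist_force'].round(1))
h=bot.servo_line([X,Y,.0865],v=.025,force_limit=7); print(h,st()['ee_pos'],st()['wrist_force'].round(1),st()['t'])
s=snapshot('scene'); save(s,'s5')
E
```

```text
0.057134189320090165
20.9917 [ 0.61234778 -0.33251757  0.12338559] [ 0.7 -0.3 -2.6]
True [ 0.61161468 -0.33203369  0.08903418] [-0.5  0.3  5.7] 22.1833
```

```bash
python3 - <<'E'
from h import *
st=bot.state; X,Y=.6117,-.3321
h=bot.servo_line([X,Y,.085],v=.02,force_limit=8); print(h,st()['ee_pos'],st()['wrist_force'].round(1))
effector.release(); print(st()['ee_pos'])
bot.servo_line([X,Y,.265],v=.2)
bot.move_ptp(np.array([X,Y,.265])+Rd(np.radians(14.95))@[-.0,0,0],Rd(np.radians(14.95))); bot.dwell(.1)
s=snapshot('wrist'); save(s,'w6'); np.save('w6.npy',s,allow_pickle=True)
u,v=proj(s,[X,Y,.135]); c,th,*r=holder(s,.135,(u-45,u+45,v-45,v+45)); print(c,np.degrees(th),r[:3],st()['t'])
p=snapshot('scene')['pixels'][190:360,110:270]; q=s['pixels'][20:260,130:430]
C=np.zeros((510,800,3),np.uint8); C[:, :480]=cv2.resize(p,(480,510),interpolation=3); C[:256,480:]=cv2.resize(q,(320,256)); cv2.imwrite('pics/c6.png',C[:,:,::-1])
E
```

```text
True [ 0.61187501 -0.33249119  0.08904454] [-0.9  1.4  5.5]
[ 0.61103237 -0.33198567  0.08718945]
[ 0.61094005 -0.33231498] 14.813082197810237 [np.float64(0.01803873594527243), 5, array([ 134.9,   75. , -165.1, -105.3,  -45.5])] 24.2833
```

View pics/c6.png

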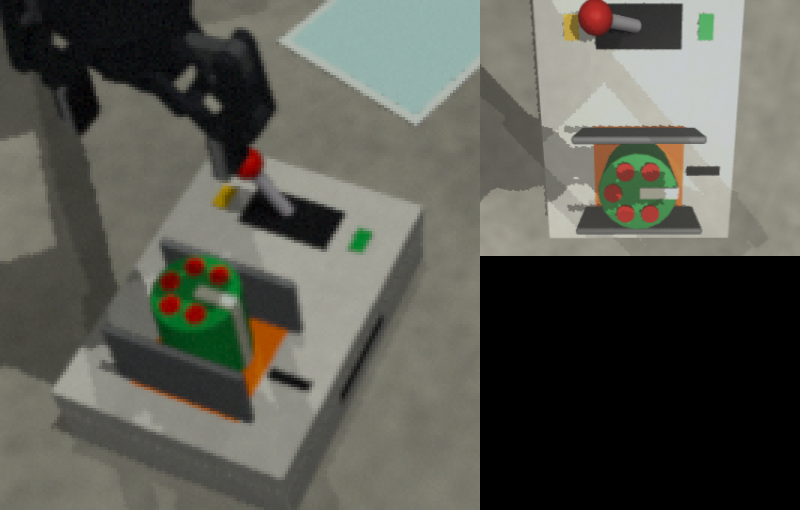

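```bash
cat >> h.py <<'E'
TH=np.radians(14.9); EX=np.array([np.cos(TH),np.sin(TH),0]); PV=np.array([.5805,-.2163,0])
def sw(x,z): return PV+EX*x+[0,0,z]
def ball(s):
    _,b=blobs(s,(0,150,80),(6,255,255),40); 
    # switch angle from ball centroid: best angle on its arc
    t=np.linspace(-.62,.62,1241); Q=[proj(s,PV+EX*.055*np.sin(k)+[0,0,.066+.055*np.cos(k)]) for k in t]
    best=min(((np.hypot(*(q-np.array(c))),k,c,st[4]) for c,st in b for q,k in zip(Q,t)),key=lambda e:e[0]); return best
E
python3 - <<'E'
from h import *
st=bot.state; R=Rd(TH-np.pi/2)
print('before',ball(snapshot('scene')),ball(snapshot('wrist')))
effector.grasp(20)
bot.move_ptp(sw(-.085,.19),R); print(st()['joints'].round(2),st()['finger_gap'],st()['t'])
bot.servo_line(sw(-.085,.108),v=.12)
bot.servo_line(sw(-.060,.108),v=.06); 
bot.servo_line(sw(-.023,.108),v=.03); bot.dwell(.2); print(st()['ee_pos']-sw(-.023,.108),st()['wrist_force'].round(1),st()['t'])
bot.servo_line(sw(-.045,.108),v=.06); 
for n in('scene','top','wrist'):
    s=snapshot(n); save(s,n+'7'); print(n,ball(s))
E
```

```text
before (np.float64(0.5696113745433525), np.float64(-0.52), (np.float64(193.4), np.float64(244.4)), 49) (np.float64(0.5842027049228699), np.float64(-0.575), (np.float64(237.7), np.float64(35.3)), 832)
[-0.54  0.02  1.67 -0.    1.44  0.77] 0.00014706625043469466 26.625
[-2.30549107e-05  3.69793813e-05 -1.48924466e-05] [ 0.3  0.3 -0.9] 29.6083
scene (np.float64(0.014946591783794816), np.float64(-0.03600000000000003), (np.float64(203.7), np.float64(245.1)), 82)
top (np.float64(0.15879826273725314), np.float64(0.02200000000000002), (np.float64(379.9), np.float64(234.9)), 68)
wrist (np.float64(0.5874897856641963), np.float64(-0.016000000000000014), (np.float64(278.6), np.float64(185.6)), 2986)
```

View pics/wrist7.png

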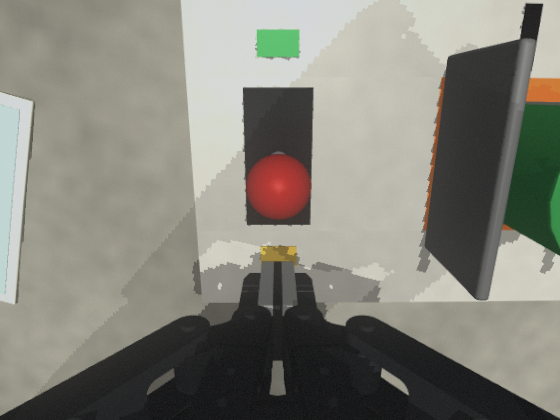

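```bash
python3 - <<'E'
from h import *
st=bot.state
bot.dwell(1.5)
h=bot.servo_line(sw(.018,.108),v=.03,force_limit=10); print(h,((st()['ee_pos']-PV)@EX),st()['wrist_force'].round(1),st()['t'])
bot.servo_line(sw(-.03,.108),v=.08); bot.servo_line(sw(-.05,.24),v=.2); bot.dwell(.1)
C=np.zeros((600,800,3),np.uint8)
for n in('scene','top','wrist'):
    s=snapshot(n); print(n,ball(s))
    if n=='scene': C[:,:400]=cv2.resize(s['pixels'][180:360,110:230],(400,600),interpolation=3)
    if n=='wrist': C[:300,400:]=cv2.resize(s['pixels'],(400,300))
    if n=='top':
        C[300:,400:]=cv2.resize(s['pixels'][120:330,120:480],(400,300)); print(blobs(s,(0,150,80),(6,255,255))[1])
cv2.imwrite('pics/c8.png',C[:,:,::-1]); print(st()['t'])
E
```

```text
True 0.00916824699290189 [-1.4 -1.5  1.1] 33.425
scene (np.float64(0.26018556814306526), np.float64(0.582), (np.float64(217.8), np.float64(252.4)), 82)
top (np.float64(0.13648139301255405), np.float64(0.614), (np.float64(375.3), np.float64(221.8)), 63)
[((np.float64(258.1), np.float64(159.3)), [246, 147, 25, 25, 490]), ((np.float64(309.0), np.float64(162.0)), [297, 150, 25, 25, 488]), ((np.float64(375.3), np.float64(221.8)), [371, 218, 9, 9, 63])]
wrist (np.float64(0.45751740779454064), np.float64(0.6170000000000001), (np.float64(279.2), np.float64(84.7)), 820)
35.125
```

View pics/c8.png

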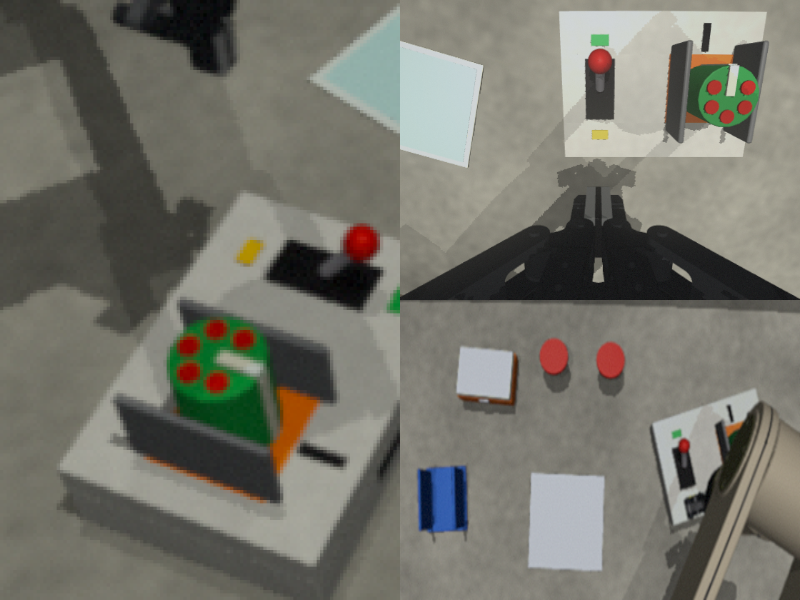

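The switch is fully over on the green side, and all three cameras read about 0.6 rad. The holder is upright in the well with its stripe towards the black mark, and the pots and tip box look as they did at the start. I'm handing in.

```bash
python3 -c "
from rig import *
print(bot.state()['wrist_force'].round(1)); print(hand_in())"
```

```text
[0.7 0.2 0. ]
the job is handed in; nothing more can be done
None
```

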